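# Load and clamp a chamber slide on an imaging stage

## Robot

A 6-joint arm with a two-finger parallel gripper is mounted at the origin on the work surface. World frame = base frame: x ahead of the robot, y to its left, z up, the work surface at z = 0. Lengths are in m, angles in rad, forces in N, time in s.
With the tool pointing down it reaches from about 0.325 to 0.9 m from the base axis. Payload 3.5 kg.
Tool frame: the origin (TCP) lies between the finger pads; the fingertips stand 11 mm ahead of it and the grasp point (between the pads) lies 8 mm behind it; y points along the fingers, x is the direction in which the jaws open and shut, and the axes are right-handed (so a half turn about y gives the same grasp; the last joint's range is limited). The gripper opens to 85 mm and grips with 20 to 120 N. Pads are 22 mm wide; open, the fingers measure 114 mm over their backs; the gripper's body (76 mm by 85 mm) begins 54 mm behind the grasp point. The pads swing forward as they close: fully open they stand 13 mm farther back than shut.
Start: joints at [-1.367, 0.276, -0.026, 1.268, 0, 1.467], TCP at [0.189, -0.596, 0.242] pointing down, gripper open.
Joint ranges: [-3.12, 3.12], [-0.85, 1.88], [-1.08, 1.24], [-1.95, 2.15], [-1.57, 1.53], [-3.14, 3.14]. Speed limits (rad/s): [2.57, 2.57, 3.14, 3.14, 3.14, 3.14].

## Interface

Orientations are given as a unit quaternion [w, x, y, z].
In Python, from plant import monitor, cams, workorder gives the robot as it stands. The module is installed in compiled form; this text tells all that it offers.
- The arm moves only by the shell command python3 -m pendant 'ROWS' [OPENING] [FORCE]. ROWS is JSON, a list of rows, each a list of 4 numbers: the shift along the tool's x, y, z normalised to -1 to 1, where 1 is 4 cm, then the turn about the tool's y normalised to -1 to 1, where 1 is 5 degrees. A call has 1 to 5 rows; each row shifts and turns the pose as measured when the row begins, along the tool's axes as they then stand; what a row does not reach is not made up. A row lasts 1/12 s, in which the tool goes at most 41.7 mm and 7.16 degrees, less where a joint would pass 70% of its speed; a pose out of reach is approached as far as the arm can. A call with a number of a shift or a turn outside -1 to 1 is refused whole. A call with a gripper value outside its range is refused whole. OPENING is the closure, from 0 (fully open) to 1 (shut), set as the call begins (- or left out, the last holds). The fingers move at their own pace and stop on an object; FORCE is the grip in N (left out, the last holds). Time passes only in rows, so rows that do not move let the fingers close. It gives the time, the measured TCP pose, the force and the opening at its end, in the units of the state.
- monitor.observe(): the state, without advancing time (a new reading comes with each control period).
- cams.camera(name): name is "scene" or "top" or "wrist"; returns a dict with "pixels" (400x640x3 uint8, red, green, blue), "fx", "fy", "cx", "cy" (pixels), "distortion" ([k1, k2, p1, p2, k3] as OpenCV has them; the pictures are not rectified), "R" (3x3) and "t" (3): a world point X has camera coordinates R X + t. Camera axes: x right, y down, z forward; pixel columns grow to the right and rows downward; lengths in m; the calibration is good to about 2 mm. A picture is of the moment at which its call begins. There is no depth.
- workorder.finish_job(): hands the job in, once; it reports no verdict.
The state is a dict: "t": time; "qpos": joint angles; "qd": joint speeds; "joint_torque": joint torques, N m; "eef_pos": TCP position; "tool_rot": TCP orientation; "wrist_force": force on the tool from outside, world axes, zero at the start; "ft_torque": the same for the moment, N m; "grip_width": finger opening in m.
Only numpy, scipy, OpenCV 4.12 (cv2) and the standard library are available. Lean on these libraries where they do the work, as an engineer would, in place of code of your own. Each camera call takes 0.05 s, during which the arm holds its last target.

## Task

Pick the chamber slide up off the rubber mat and set it down flat in the bed of the imaging stage, lengthways between the fixed stop and the sliding jaw. Then turn the jaw's round knob clockwise, going along with it as it travels with the jaw, until the slide is pushed home against the stop and held snugly between jaw and stop; press gently, for the slide is fragile (it takes no more than 20 N). Let go and leave it clamped; do not disturb the things standing around.

Things in the scene. Friction and masses are not known exactly. Their poses are not given: they have to be found in the camera images.
- stage: Low white housing with a black stage plate 210 mm (its x) by 330 mm (its y, from -205 to +125) whose flat top is 80 mm above the table; fixed. Origin at table level under the middle of the bed. The jaw slides along the stage's +y towards the stop; the clamp line is x = 0.
- stop: Fixed aluminium block on the stage, 50 mm (x) by 14 mm (y) by 12 mm high. Origin on the stage top, in the middle of the foot of its face, which looks to stage -y; axes as the stage. A stiff steel pad 20 mm wide, 9 mm high, set by a screw, stands out of this face by 2 to 10 mm, differently each time and not measured; the slide's end comes to rest against the pad.
- jaw: Aluminium jaw sliding along stage +y, 46 mm wide (x), 84 mm long, 12 mm high. Origin on the stage top, at the foot of the middle of its clamping face (a 40 mm wide plate sprung by 7 N per mm), which looks to stage +y; axes as the stage. Starts 97 to 107 mm from the stop block's face. Carries the knob 60 mm behind (-y of) its face. Too stiff to push: turn the knob. It stays where it is left.
- knob: Black fluted round knob, upright axis, 40 mm diameter, 34 mm high. Origin on its axis at its underside, 32 mm above the stage top. Clockwise seen from above closes the jaw, 10 mm of travel per radian (rack and pinion); the knob shifts along with the jaw. Friction about 0.22 N m, plus 0.01 N m for each newton with which the jaw presses. When the turning stops, friction may hold up to 0.22 N m either way.
- chamber: Chamber slide: clear base plate 76 mm (x) by 28 mm (y) by 6 mm, carrying a white block 58 by 24 mm and a grey lid 60 by 26 mm whose top is 27 mm above the underside; 60 g. Origin at the centre of its underside, long axis x; it is the same either way round. Its two 28 mm ends are what jaw and stop clamp. 1 mm of jaw travel past first touch presses it with about 7 N.
- mat: Fixed flat rubber mat 130 by 150 by 3 mm on the table, on which the chamber slide lies; origin at the centre of its underside.
- bottle: Bystander: capped amber bottle, 60 mm diameter, 120 mm high; origin at the centre of its underside.
- dishes: Bystander: stack of clear culture dishes, 90 mm diameter, 45 mm high; origin at the centre of its underside.
- tubes: Bystander: white tube rack 70 by 150 mm, 74 mm high with the tubes; origin at the centre of its underside.
There are look-alikes about, which are no part of the job. Several things look just like the chamber: the one meant starts farthest from the robot's base.

How it is judged:
By the outcome, as a careful person would: the job done as asked, in the order asked, and still so for the second after the job is handed in, with the robot touching nothing.
It also fails if it takes over 64 s, if anything falls off the work surface, if the arm or the gripper's body presses on something with over 40 N, if the wrist force passes 120 N, or if a joint passes its speed limit or range.

## Working session

There is one attempt and no reset: what is moved stays moved. The work goes in short steps, Python scripts to look and compute and a shell command to move; the robot and the scene stay as the last step left them, time stands still between calls to the robot, and variables do not carry over. Pictures are saved under pics/ and viewed, and the job is handed in when it is done.

```bash
mkdir -p pics; cat > h.py <<'E'
import numpy as np, cv2
from plant import monitor, cams, workorder
def shot(name,fn):
    c=cams.camera(name); cv2.imwrite('pics/'+fn,c['pixels'][:,:,::-1]); np.save('pics/'+fn+'.npy',c,allow_pickle=True); return c
def load(fn): return np.load('pics/'+fn+'.npy',allow_pickle=True).item()
def ray(c,uv,z):
    K=np.array([[c['fx'],0,c['cx']],[0,c['fy'],c['cy']],[0,0,1]])
    p=cv2.undistortPoints(np.array(uv,float).reshape(-1,1,2),K,np.array(c['distortion'],float)).reshape(-1,2)
    R=np.array(c['R']);t=np.array(c['t']); o=-R.T@t
    d=np.c_[p,np.ones(len(p))]@R
    return o+d*((z-o[2])/d[:,2])[:,None]
def proj(c,X):
    K=np.array([[c['fx'],0,c['cx']],[0,c['fy'],c['cy']],[0,0,1]])
    return cv2.projectPoints(np.array(X,float).reshape(-1,1,3),cv2.Rodrigues(np.array(c['R'],float))[0],np.array(c['t'],float),K,np.array(c['distortion'],float))[0].reshape(-1,2)
E
python3 - <<'E'
from h import *
for n in ('scene','top','wrist'):
    c=shot(n,n+'0.png'); R=np.array(c['R']); print(n,-R.T@np.array(c['t']),R[2],c['fx'])
print(monitor.observe())
E
```

```text
scene [1.26713154 0.78812881 0.88911416] [-0.55928009 -0.59137553 -0.58093095] 491.37881555288914
top [ 0.41108599 -0.06702478  1.14863199] [ 0.06351883  0.01369067 -0.99788673] 388.5676559369706
wrist [ 0.25495238 -0.57431534  0.37244035] [-0.26037289 -0.08058687 -0.96213914] 320.13890429842746
{'t': 0.15, 'qpos': array([-1.36741310e+00,  2.76994822e-01, -2.75673622e-02,  1.26801869e+00,
       -2.78178791e-07,  1.46740516e+00]), 'qd': array([ 1.53164981e-03, -5.85457867e-04,  4.07993762e-03, -7.02565404e-04,
       -1.96749635e-05, -1.46343103e-03]), 'joint_torque': array([ 4.42895262e-04, -4.46056080e+01,  2.95639157e+01,  1.05635021e-02,
       -1.19381957e-04,  1.20887599e-06]), 'eef_pos': array([ 0.18861454, -0.59523065,  0.24139317]), 'tool_rot': array([ 0.57094581, -0.57009939,  0.41820418, -0.41726829]), 'wrist_force': array([ 0.61171886, -0.01776916, -0.26446832]), 'ft_torque': array([-0.00222724,  0.01042098,  0.00836413]), 'grip_width': 0.08546249503877536}
```

View pics/scene0.png

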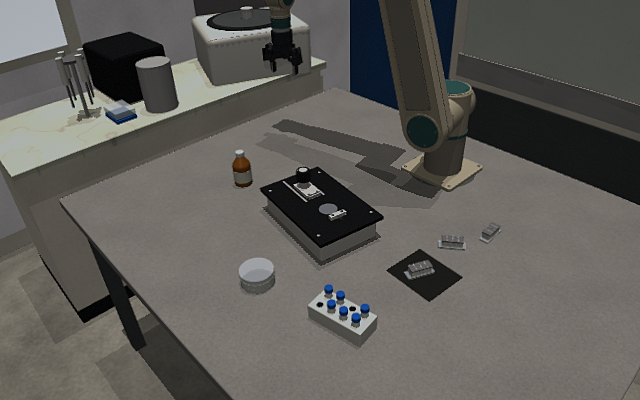

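View pics/top0.png

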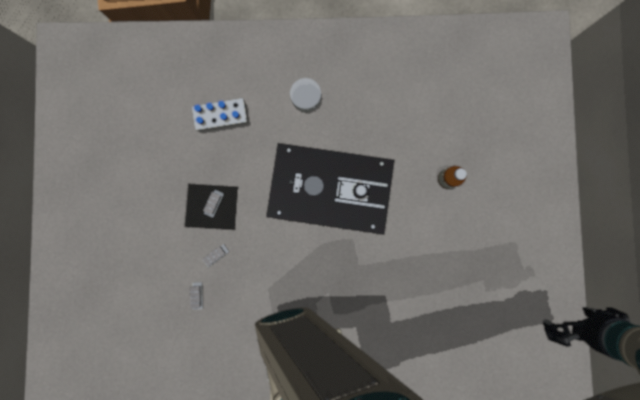

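View pics/wrist0.png

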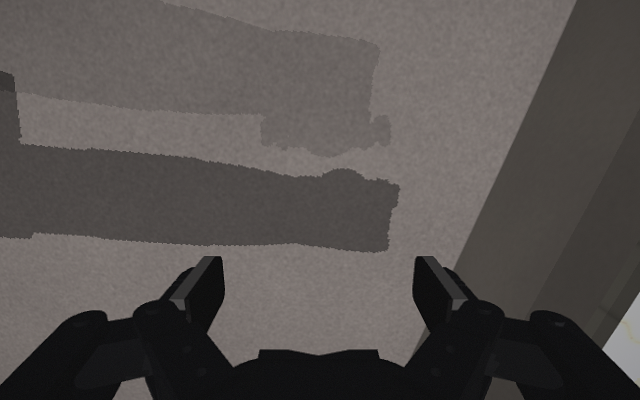

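The top view shows the target slide on the mat at about (213,204). The look-alikes lie off the mat at (215,254) and (196,295). The stop is at (297,183), the jaw at about (350,188), the knob at (361,190), the bottle at (454,176), the dishes at (305,94) and the tubes at (220,114).

```bash
python3 - <<'E'
from h import *
c=load('top0.png'); s=load('scene0.png')
a=c['pixels'][130:245,170:410]; 
cv2.imwrite('pics/tz.png',cv2.resize(a[:,:,::-1],None,fx=3.3,fy=3.3,interpolation=cv2.INTER_CUBIC))
b=s['pixels'][150:310,250:475]
cv2.imwrite('pics/sz.png',cv2.resize(b[:,:,::-1],None,fx=3.5,fy=3.5,interpolation=cv2.INTER_CUBIC))
g=cv2.cvtColor(c['pixels'],cv2.COLOR_RGB2GRAY)
# stage top (dark) 
m=((g<70).astype(np.uint8)); m[:, :262]=0; m[:,400:]=0; m[:140]=0; m[240:]=0
m=cv2.morphologyEx(m,cv2.MORPH_CLOSE,np.ones((9,9)))
cs,_=cv2.findContours(m,0,1); k=max(cs,key=cv2.contourArea); r=cv2.minAreaRect(k); bx=cv2.boxPoints(r); print('stage px',bx); W=ray(c,bx,.08); print(W.round(4)); print([np.linalg.norm(W[i]-W[i-1]).round(4) for i in range(4)])
# chamber
m=((g>95).astype(np.uint8)); m2=np.zeros_like(m); m2[188:224,192:234]=m[188:224,192:234]
cs,_=cv2.findContours(m2,0,1); k=max(cs,key=cv2.contourArea); r=cv2.minAreaRect(k); bx=cv2.boxPoints(r); print('ch px',r); W=ray(c,bx,.03);print(W.round(4)); print([np.linalg.norm(W[i]-W[i-1]).round(4) for i in range(4)]);print(W.mean(0))
E
```

```text
stage px [[266.1624  216.65369]
 [277.1584  142.43088]
 [394.39996 159.80002]
 [383.404   234.02283]]
[[ 0.4263  0.101   0.08  ]
 [ 0.6321  0.0686  0.08  ]
 [ 0.5769 -0.2552  0.08  ]
 [ 0.3734 -0.2193  0.08  ]]
[np.float64(0.3247), np.float64(0.2083), np.float64(0.3285), np.float64(0.2067)]
ch px ((212.56338500976562, 202.80352783203125), (10.806269645690918, 25.989763259887695), 24.227745056152344)
[[0.4425 0.2929 0.03  ]
 [0.5105 0.2622 0.03  ]
 [0.4971 0.2337 0.03  ]
 [0.4292 0.2645 0.03  ]]
[np.float64(0.0313), np.float64(0.0746), np.float64(0.0315), np.float64(0.0745)]
[0.46986036 0.26332053 0.03      ]
```

View pics/tz.png

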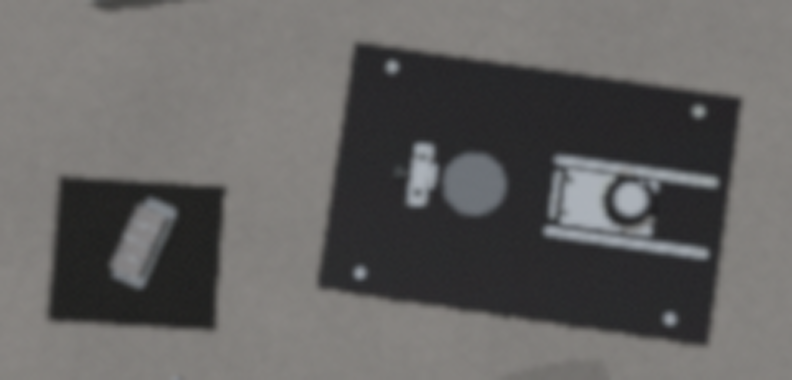

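View pics/sz.png

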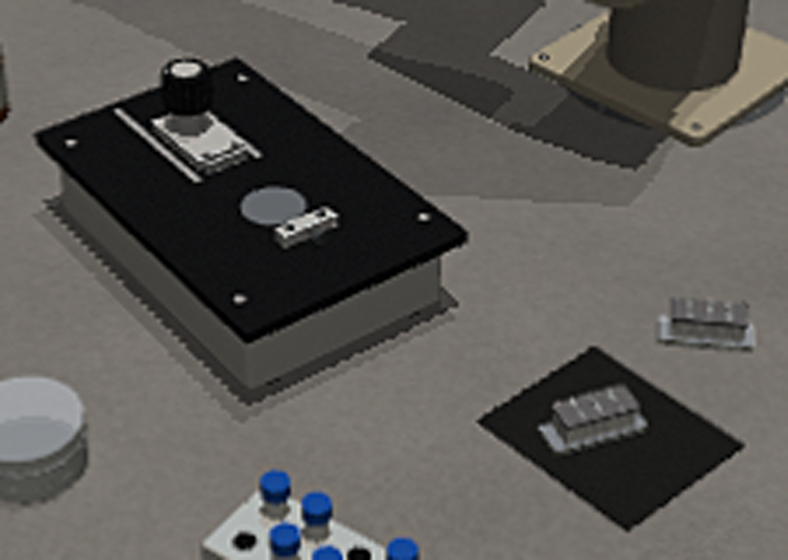

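```bash
cat >> h.py <<'E'
from scipy.spatial.transform import Rotation as Ro
def st():
    o=monitor.observe(); q=o['tool_rot']; return o,Ro.from_quat([q[1],q[2],q[3],q[0]]).as_matrix()
def go(P):
    o,T=st(); d=T.T@(np.array(P,float)-o['eef_pos'])
    print('tcp',o['eef_pos'].round(4),'d tool units(4cm)',(d/.04).round(2),'q6',o['qpos'][5].round(2),'t',round(o['t'],2))
def rep():
    o,T=st(); x=T[:,0]; print('tcp',o['eef_pos'].round(4),'yaw of tool x',np.degrees(np.arctan2(x[1],x[0])).round(2),'tilt',np.degrees(np.arccos(-T[2,1])).round(2),'q',o['qpos'].round(3),'F',o['wrist_force'].round(2),'M',o['ft_torque'].round(3),'w',o['grip_width'].round(4),'t',round(o['t'],2))
E
python3 - <<'E'
from h import *
rep(); o,T=st(); print(T.round(3)); go([.43,-.2,.25])
c=load('top0.png')
print(ray(c,[[215,254],[196,295]],.02).round(3), ray(c,[[454,176]],.06).round(3),ray(c,[[305,94]],.03).round(3),ray(c,[[220,114]],.06).round(3))
w=load('wrist0.png'); R=np.array(w['R']); print('cam in tool',T.T@(-R.T@np.array(w['t'])-o['eef_pos']), (R@T).round(3))
E
```

```text
Traceback (most recent call last):
  File "h.py", line 22, in rep
    o,T=st(); x=T[:,0]; print('tcp',o['eef_pos'].round(4),'yaw of tool x',np.degrees(np.arctan2(x[1],x[0])).round(2),'tilt',np.degrees(np.arccos(-T[2,1])).round(2),'q',o['qpos'].round(3),'F',o['wrist_force'].round(2),'M',o['ft_torque'].round(3),'w',o['grip_width'].round(4),'t',round(o['t'],2))
                                                                                                                                                                                                                                                         ^^^^^^^^^^^^^^^^^^^^^
AttributeError: 'float' object has no attribute 'round'
```

```bash
sed -i "s/o\['grip_width'\].round(4)/round(o['grip_width'],4)/" h.py
python3 - <<'E'
from h import *
rep(); o,T=st(); print(T.round(3)); go([.43,-.2,.25])
c=load('top0.png')
print(ray(c,[[215,254],[196,295]],.02).round(3), ray(c,[[454,176]],.06).round(3),ray(c,[[305,94]],.03).round(3),ray(c,[[220,114]],.06).round(3))
w=load('wrist0.png'); R=np.array(w['R']); print('cam in tool',T.T@(-R.T@np.array(w['t'])-o['eef_pos']), (R@T).round(3))
E
```

```text
tcp [ 0.1886 -0.5952  0.2414] yaw of tool x -72.42 tilt 0.1 q [-1.367  0.277 -0.028  1.268 -0.     1.467] F [ 0.61 -0.02 -0.26] M [-0.002  0.01   0.008] w 0.0855 t 0.15
[[ 0.302 -0.     0.953]
 [-0.953  0.002  0.302]
 [-0.002 -1.     0.   ]]
tcp [ 0.1886 -0.5952  0.2414] d tool units(4cm) [-7.6  -0.2   8.74] q6 1.47 t 0.15
[[0.322 0.259 0.02 ]
 [0.207 0.313 0.02 ]] [[ 0.531 -0.423  0.06 ]] [[ 0.784 -0.008  0.03 ]] [[0.721 0.233 0.06 ]]
cam in tool [-0.00013838 -0.13103434  0.06958091] [[ 1.     0.     0.001]
 [ 0.001 -0.273 -0.962]
 [-0.     0.962 -0.273]]
```

```bash
cat >> h.py <<'E'
def way(P,yaw,n=5,vmax=1.0):
    """print remaining shift per row in tool axes for next n rows, toward P, with remaining turn"""
    o,T=st(); d=np.array(P,float)-o['eef_pos']; x=T[:,0]; y0=np.degrees(np.arctan2(x[1],x[0]))
    dy=(yaw-y0); print('tcp',o['eef_pos'].round(4),'d world mm',(d*1e3).round(1),'turn left (units)',round(-dy/5,2),'t',round(o['t'],2),'q',o['qpos'].round(2),'F',o['wrist_force'].round(1))
    L=np.linalg.norm(d)/.04; N=max(int(np.ceil(L/vmax)),int(np.ceil(abs(dy)/5)),1)
    for k in range(min(n,N)):
        a=np.radians(y0+dy*k/N); Tk=np.array([[np.cos(a),0,-np.sin(a)],[np.sin(a),0,np.cos(a)],[0,-1,0]])
        Tk=np.c_[[np.cos(a),np.sin(a),0],[0,0,-1],[-np.sin(a),np.cos(a),0]]
        print(np.r_[(Tk.T@d)/.04/N,-dy/5/N].round(3),end=' ')
    print('N',N)
E
python3 - <<'E'
from h import *
way([.40,-.2,.25],0)
E
```

```text
tcp [ 0.1886 -0.5952  0.2414] d world mm [211.4 395.2   8.6] turn left (units) -14.48 t 0.15 q [-1.37  0.28 -0.03  1.27 -0.    1.47] F [ 0.6 -0.  -0.3]
[-0.522 -0.014  0.535 -0.966] [-0.475 -0.014  0.577 -0.966] [-0.424 -0.014  0.615 -0.966] [-0.371 -0.014  0.648 -0.966] [-0.315 -0.014  0.677 -0.966] N 15
```

```bash
python3 -m pendant '[[-0.6,0,0.6,-0.95],[-0.55,0,0.65,-0.95],[-0.5,0,0.7,-0.95],[-0.45,0,0.75,-0.95],[-0.4,0,0.8,-0.95]]' 0; python3 - <<'E'
from h import *
rep();way([.40,-.2,.25],0)
E
```

```text
t: 0.57
eef_pos: [0.2663, -0.442, 0.238]
tool_rot: [-0.645, 0.645, -0.29, 0.288]
wrist_force: [1.0, -0.4, 0.1]
grip_width: 0.0853
tcp [ 0.2663 -0.442   0.238 ] yaw of tool x -48.22 tilt 0.11 q [-1.153e+00  8.700e-02 -2.650e-01  1.220e+00 -1.000e-03  1.259e+00] F [ 0.96 -0.44  0.13] M [ 0.01  -0.01  -0.017] w 0.0853 t 0.57
tcp [ 0.2663 -0.442   0.238 ] d world mm [133.7 242.   12. ] turn left (units) -9.64 t 0.57 q [-1.15  0.09 -0.27  1.22 -0.    1.26] F [ 1.  -0.4  0.1]
[-0.229 -0.03   0.652 -0.964] [-0.173 -0.03   0.669 -0.964] [-0.116 -0.03   0.681 -0.964] [-0.058 -0.03   0.689 -0.964] [-0.    -0.03   0.691 -0.964] N 10
```

```bash
python3 -m pendant '[[-0.3,-0.04,0.85,-1],[-0.25,-0.04,0.9,-1],[-0.15,-0.04,0.9,-1],[-0.05,-0.04,0.9,-1],[0,-0.04,0.9,-1]]'; python3 - <<'E'
from h import *
way([.43,0,.25],35)
E
```

```text
t: 0.98
eef_pos: [0.3535, -0.2722, 0.2443]
tool_rot: [0.695, -0.693, 0.137, -0.134]
wrist_force: [-0.0, 0.1, -0.0]
grip_width: 0.0856
tcp [ 0.3535 -0.2722  0.2443] d world mm [ 76.5 272.2   5.7] turn left (units) -11.43 t 0.98 q [-0.8  -0.04 -0.38  1.23  0.    1.16] F [-0.   0.1 -0. ]
[-0.066 -0.012  0.585 -0.952] [-0.017 -0.012  0.589 -0.952] [ 0.032 -0.012  0.588 -0.952] [ 0.08  -0.012  0.584 -0.952] [ 0.129 -0.012  0.575 -0.952] N 12
```

```bash
python3 -m pendant '[[-0.1,0,0.9,-1],[0,0,0.9,-1],[0.1,0,0.9,-1],[0.2,0,0.9,-1],[0.3,0,0.9,-1]]'; python3 - <<'E'
from h import *
way([.42,.15,.25],65.7)
E
```

```text
t: 1.4
eef_pos: [0.4108, -0.0893, 0.2448]
tool_rot: [0.708, -0.706, -0.025, 0.025]
wrist_force: [1.5, -0.9, 0.0]
grip_width: 0.0851
tcp [ 0.4108 -0.0893  0.2448] d world mm [  9.2 239.3   5.2] turn left (units) -12.33 t 1.4 q [-0.37 -0.09 -0.43  1.24  0.    1.13] F [ 1.5 -0.9  0. ]
[ 0.05  -0.01   0.458 -0.948] [ 0.088 -0.01   0.452 -0.948] [ 0.125 -0.01   0.443 -0.948] [ 0.161 -0.01   0.431 -0.948] [ 0.196 -0.01   0.417 -0.948] N 13
```

```bash
python3 -m pendant '[[0.8,-0.5,0.2,0],[0.8,-0.5,0.1,0],[0,-0.5,0,0],[0,0,0,0]]'; python3 - <<'E'
from h import *
shot('wrist','w1.png')
E
```

```text
t: 1.73
eef_pos: [0.4691, -0.0608, 0.2986]
tool_rot: [0.71, -0.702, -0.024, 0.037]
wrist_force: [-0.4, -0.3, 0.6]
grip_width: 0.0856
```

View pics/w1.png

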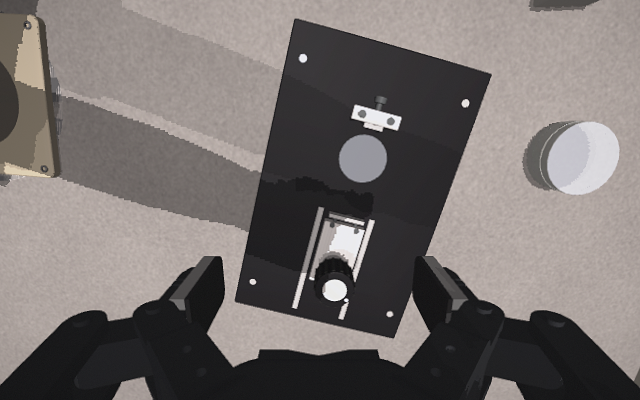

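The wrist view shows the whole stage: corners at about (295,19), (491,74), (394,338) and (235,301), stop at (376,118) with its pad at (374,126), jaw face at about (347,217), and knob cap at (335,290).

```bash
python3 - <<'E'
from h import *
c=load('w1.png'); a=c['pixels'][85:300,290:420]
cv2.imwrite('pics/w1z.png',cv2.resize(a[:180,:,::-1],None,fx=4.4,fy=3.3*1.0,interpolation=cv2.INTER_CUBIC)) if 0 else cv2.imwrite('pics/w1z.png',cv2.resize(a[0:150,:,::-1],None,fx=4,fy=4,interpolation=cv2.INTER_CUBIC))
# corners & fit
px=[[295,19],[491,74],[394,338],[235,301]]; L=np.array([[-.105,.125],[.105,.125],[.105,-.205],[-.105,-.205]])
W=ray(c,px,.08); print(W.round(4),[np.linalg.norm(W[i]-W[i-1]).round(4) for i in range(4)])
def fit(L,W):
    lc=L.mean(0);wc=W.mean(0)[:2];H=(L-lc).T@(W[:,:2]-wc);U,S,Vt=np.linalg.svd(H);R=(U@Vt).T
    return R,wc-R@lc
R,t=fit(L,W); print('wrist yaw',np.degrees(np.arctan2(R[1,0],R[0,0])),t, ((R@L.T).T+t-W[:,:2]).round(4))
Wt=np.array([[.6321,.0686],[.4263,.101],[.3734,-.2193],[.5769,-.2552]]); 
R2,t2=fit(L[[1,0,3,2]],Wt); print('top yaw',np.degrees(np.arctan2(R2[1,0],R2[0,0])),t2)
g=cv2.cvtColor(c['pixels'],cv2.COLOR_RGB2GRAY)
for u,v in [(303,58),(465,103),(390,314),(252,282)]:
    p=g[v-7:v+8,u-7:u+8].astype(float); m=p>130; yy,xx=np.nonzero(m); w=ray(c,[[u-7+xx.mean(),v-7+yy.mean()]],.08)[0]; print('screw',w.round(4),(R.T@(w[:2]-t)).round(4))
E
```

```text
[[ 0.4287  0.0999  0.08  ]
 [ 0.633   0.067   0.08  ]
 [ 0.5809 -0.2556  0.08  ]
 [ 0.3759 -0.2216  0.08  ]] [np.float64(0.3258), np.float64(0.2069), np.float64(0.3268), np.float64(0.2078)]
wrist yaw -9.261677987280283 [ 0.51103367 -0.03811556] [[-0.0012  0.0023]
 [ 0.0018  0.0014]
 [ 0.0008 -0.0017]
 [-0.0015 -0.0019]]
top yaw -9.511804931368683 [ 0.50878503 -0.03677494]
screw [0.4389 0.0646 0.08  ] [-0.0877  0.0897]
screw [0.6118 0.0362 0.08  ] [0.0875 0.0896]
screw [ 0.5696 -0.2206  0.08  ] [ 0.0872 -0.1707]
screw [ 0.3969 -0.192   0.08  ] [-0.0878 -0.1703]
```

View pics/w1z.png

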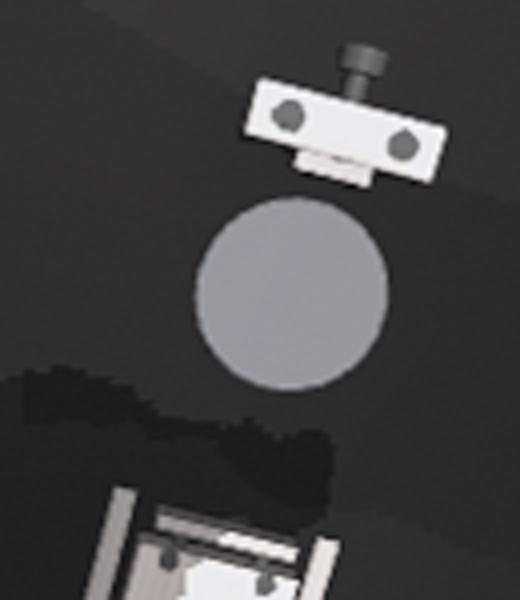

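```bash
python3 - <<'E'
from h import *
c=load('w1.png'); a=np.radians(-9.26); R=np.array([[np.cos(a),-np.sin(a)],[np.sin(a),np.cos(a)]]); t=np.array([.5110,-.0381])
def S(z,zz): 
    w=ray(c,np.array(zz,float)/4+[290,85],z); return ((w[:,:2]-t)@R*1e3).round(1)
print('stop',S(.092,[(262,78),(447,128),(432,183),(246,133)]))
print('pad',S(.089,[(294,167),(369,188),(300,149),(374,168)]))
print('jaw',S(.092,[(158,512),(298,551)]))
print('disc',S(.08,[(292,294)]))
w=ray(c,[[335,290]],.146); print('knob',(w[:,:2]-t)@R*1e3,w)
E
```

```text
stop [[-24.1  58.3]
 [ 25.   58.4]
 [ 25.5  44.3]
 [-24.3  44.3]]
pad [[-9.7 39.3]
 [10.7 39. ]
 [-9.5 44. ]
 [10.4 44.2]]
jaw [[-20.3 -59. ]
 [ 20.2 -60.1]]
disc [[0.4 6.8]]
knob [[   0.42893298 -119.47541847]] [[ 0.49219798 -0.15608747  0.146     ]]
```

Stage fit: origin (0.511, −0.038), yaw −9.3°. The stop face is at y = 44.3, the pad face at about 39.1 and the jaw face at about −59.5 (103.8 mm from the stop, within the stated range). The knob is at −119.5, which matches being 60 mm behind the jaw face. On to the slide.

```bash
python3 - <<'E'
from h import *
way([.468,.255,.22],65.7)
E
```

```text
tcp [ 0.4684 -0.0609  0.2967] d world mm [ -0.4 315.9 -76.7] turn left (units) -12.15 t 1.78 q [-0.27 -0.01 -0.24  1.36  0.01  1.21] F [ 1.2 -0.5  0.3]
[ 0.051  0.147  0.605 -0.935] [ 0.101  0.147  0.599 -0.935] [ 0.149  0.147  0.589 -0.935] [ 0.197  0.147  0.575 -0.935] [ 0.243  0.147  0.557 -0.935] N 13
```

```bash
python3 -m pendant '[[0.05,0.1,0.65,-1],[0.1,0.15,0.65,-1],[0.16,0.15,0.65,-1],[0.21,0.15,0.62,-1],[0.26,0.15,0.6,-1]]'; python3 - <<'E'
from h import *
way([.468,.255,.22],65.7)
E
```

```text
t: 2.2
eef_pos: [0.4632, 0.0692, 0.2657]
tool_rot: [0.688, -0.677, -0.178, 0.191]
wrist_force: [0.9, -0.4, 0.4]
grip_width: 0.0854
tcp [0.4632 0.0692 0.2657] d world mm [  4.8 185.8 -45.7] turn left (units) -7.09 t 2.2 q [ 0.   -0.   -0.3   1.29  0.01  1.05] F [ 0.9 -0.4  0.4]
[ 0.305  0.143  0.494 -0.886] [ 0.343  0.143  0.469 -0.886] [ 0.378  0.143  0.441 -0.886] [ 0.411  0.143  0.411 -0.886] [ 0.441  0.143  0.378 -0.886] N 8
```

```bash
python3 -m pendant '[[0.3,0.15,0.55,-1],[0.34,0.15,0.52,-1],[0.38,0.15,0.5,-1],[0.42,0.15,0.48,-1],[0.45,0.15,0.45,-1]]'; python3 - <<'E'
from h import *
way([.468,.255,.22],65.7)
E
```

```text
t: 2.62
eef_pos: [0.4479, 0.1972, 0.2292]
tool_rot: [0.631, -0.617, -0.325, 0.341]
wrist_force: [1.1, -0.4, -0.7]
grip_width: 0.0858
tcp [0.4479 0.1972 0.2292] d world mm [20.1 57.8 -9.2] turn left (units) -1.9 t 2.62 q [ 0.27  0.06 -0.31  1.22  0.01  0.86] F [ 1.1 -0.4 -0.7]
[ 0.74   0.115  0.193 -0.951] [ 0.753  0.115  0.131 -0.951] N 2
```

```bash
python3 -m pendant '[[0.7,0.1,0.2,-1],[0.75,0.1,0.1,-0.9],[0,0,0,0]]'; python3 - <<'E'
from h import *
rep(); shot('wrist','w2.png')
E
```

```text
t: 2.87
eef_pos: [0.4625, 0.2557, 0.2153]
tool_rot: [0.601, -0.583, -0.377, 0.397]
wrist_force: [0.2, -0.9, -0.5]
grip_width: 0.0856
tcp [0.4625 0.2557 0.2153] yaw of tool x 66.39 tilt 2.19 q [ 0.373  0.144 -0.25   1.21   0.019  0.785] F [ 0.17 -0.87 -0.47] M [-0.024 -0.107  0.015] w 0.0856 t 2.87
```

View pics/w2.png

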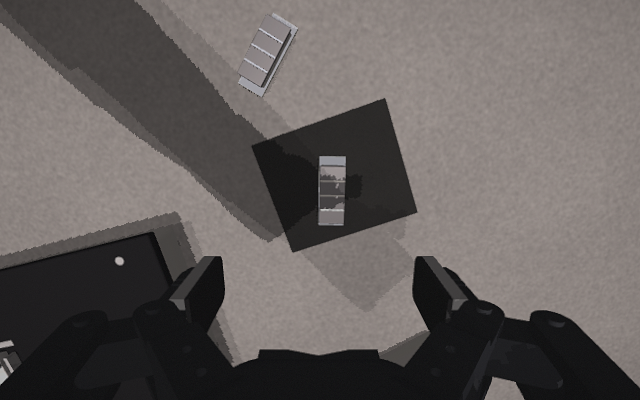

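```bash
python3 - <<'E'
from h import *
c=load('w2.png'); a=c['pixels'][145:235,290:370]
cv2.imwrite('pics/w2z.png',cv2.resize(a[:,:,::-1],None,fx=6,fy=6,interpolation=cv2.INTER_CUBIC))
o,T=st(); print(T.round(4))
E
```

```text
[[ 0.403  -0.0399 -0.9143]
 [ 0.9151  0.0031  0.4032]
 [-0.0133 -0.9992  0.0378]]
```

View pics/w2z.png

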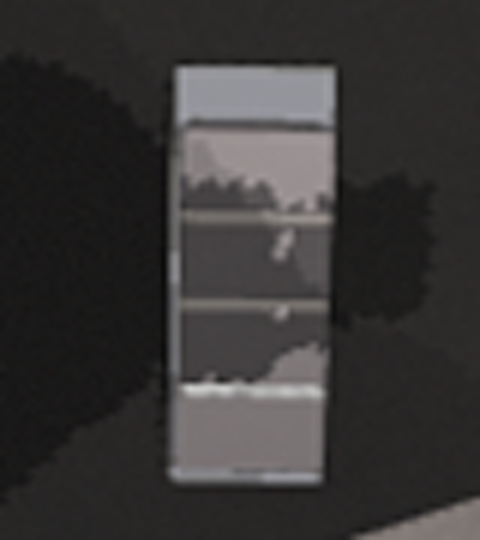

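```bash
python3 - <<'E'
from h import *
c=load('w2.png')
def W(z,zz):
    w=ray(c,np.array(zz,float)/6+[290,145],z); print(w.round(4).tolist(),[np.linalg.norm(w[i]-w[i-1]).round(4) for i in range(len(w))]); print('c',w.mean(0).round(4)); d=(w[3]+w[2]-w[0]-w[1]); print('long ang',np.degrees(np.arctan2(d[1],d[0])).round(2))
W(.03,[(180,130),(331,130),(322,474),(179,472)])
W(.009,[(173,66),(336,66),(323,484),(167,482)])
E
```

```text
[[0.4396, 0.2662, 0.03], [0.4496, 0.2892, 0.03], [0.5042, 0.2651, 0.03], [0.494, 0.2424, 0.03]] [np.float64(0.0594), np.float64(0.0251), np.float64(0.0597), np.float64(0.0248)]
c [0.4719 0.2657 0.03  ]
long ang -23.76
[[0.4311, 0.2685, 0.009], [0.4425, 0.2948, 0.009], [0.5126, 0.2633, 0.009], [0.5008, 0.237, 0.009]] [np.float64(0.0765), np.float64(0.0286), np.float64(0.0768), np.float64(0.0289)]
c [0.4718 0.2659 0.009 ]
long ang -24.25
```

```bash
python3 - <<'E'
from h import *
go([.4718,.2658,.09]); go([.4718,.2658,.022])
E
```

```text
tcp [0.4612 0.2538 0.2152] d tool units(4cm) [ 0.42  3.12 -0.24] q6 0.79 t 2.92
tcp [0.4612 0.2538 0.2152] d tool units(4cm) [ 0.45  4.82 -0.3 ] q6 0.79 t 2.92
```

```bash
python3 -m pendant '[[0.1,0.5,-0.05,0.1],[0.1,0.8,-0.05,0],[0.1,0.8,-0.05,0],[0.05,0.6,-0.05,0],[0,0.3,0,0]]'; python3 - <<'E'
from h import *
rep();o,T=st(); print(T[:,1]); go([.4718,.2658,.022])
E
```

```text
t: 3.33
eef_pos: [0.4705, 0.259, 0.0931]
tool_rot: [0.603, -0.588, -0.371, 0.39]
wrist_force: [-0.3, 0.1, -0.1]
grip_width: 0.0855
tcp [0.4705 0.259  0.0931] yaw of tool x 65.17 tilt 1.97 q [ 0.375  0.266 -0.379  0.956  0.015  0.808] F [-0.32  0.11 -0.14] M [-0.011 -0.049  0.036] w 0.0855 t 3.33
[-0.0341788   0.00285724 -0.99941165]
tcp [0.4705 0.259  0.0931] d tool units(4cm) [ 0.19  1.77 -0.02] q6 0.81 t 3.33
```

```bash
python3 -m pendant '[[0.1,0.4,0,-0.15],[0.1,0.4,0,0],[0.05,0.3,0,0],[0,0,0,0]]'; python3 - <<'E'
from h import *
rep(); go([.4718,.2658,.022])
E
```

```text
t: 3.67
eef_pos: [0.4661, 0.2595, 0.0415]
tool_rot: [0.603, -0.588, -0.367, 0.396]
wrist_force: [0.3, -0.0, 0.2]
grip_width: 0.0855
tcp [0.4661 0.2595 0.0415] yaw of tool x 65.32 tilt 2.68 q [ 0.38   0.332 -0.421  0.863  0.014  0.811] F [ 0.33 -0.03  0.22] M [-0.007  0.018  0.03 ] w 0.0855 t 3.67
tcp [0.4661 0.2595 0.0415] d tool units(4cm) [ 0.21  0.48 -0.08] q6 0.81 t 3.67
```

```bash
python3 -m pendant '[[0.3,0.1,-0.08,-0.3],[0,0,0,0]]'; python3 - <<'E'
from h import *
rep(); go([.4718,.2658,.022])
E
```

```text
t: 3.83
eef_pos: [0.4729, 0.2669, 0.0364]
tool_rot: [0.598, -0.582, -0.373, 0.404]
wrist_force: [0.3, 0.5, 0.7]
grip_width: 0.0855
tcp [0.4729 0.2669 0.0364] yaw of tool x 66.73 tilt 2.83 q [ 0.388  0.354 -0.401  0.863  0.014  0.794] F [0.3  0.55 0.73] M [ 0.01  -0.129  0.015] w 0.0855 t 3.83
tcp [0.4729 0.2669 0.0364] d tool units(4cm) [-0.03  0.36 -0.  ] q6 0.79 t 3.83
```

```bash
python3 -m pendant '[[0,0.2,0,0.1],[0,0.15,0,0],[0,0,0,0]]'; python3 - <<'E'
from h import *
rep(); go([.4718,.2658,.022]); shot('scene','s3.png'); c=load('s3.png'); a=c['pixels'][220:310,370:480]; cv2.imwrite('pics/s3z.png',cv2.resize(a[:,:,::-1],None,fx=6,fy=6,interpolation=cv2.INTER_CUBIC))
E
```

```text
t: 4.08
eef_pos: [0.4744, 0.2669, 0.0234]
tool_rot: [0.6, -0.585, -0.371, 0.4]
wrist_force: [0.1, -0.2, 0.1]
grip_width: 0.0858
tcp [0.4744 0.2669 0.0234] yaw of tool x 66.11 tilt 2.61 q [ 0.387  0.371 -0.411  0.832  0.013  0.804] F [ 0.06 -0.2   0.05] M [0.037 0.019 0.024] w 0.0858 t 4.08
tcp [0.4744 0.2669 0.0234] d tool units(4cm) [-0.05  0.04  0.05] q6 0.8 t 4.08
```

View pics/s3z.png

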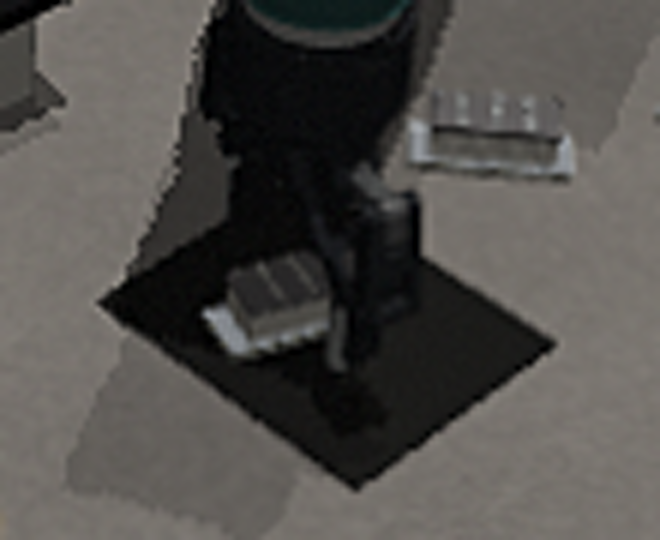

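```bash
python3 -m pendant '[[-0.02,0,0,0],[0,0,0,0],[0,0,0,0],[0,0,0,0],[0,0,0,0]]' 1 25; python3 - <<'E'
from h import *
rep()
E
```

```text
t: 4.55
eef_pos: [0.4751, 0.2665, 0.0252]
tool_rot: [0.6, -0.585, -0.372, 0.399]
wrist_force: [-0.4, -1.4, 5.8]
grip_width: 0.0256
tcp [0.4751 0.2665 0.0252] yaw of tool x 66.12 tilt 2.46 q [ 0.386  0.368 -0.411  0.833  0.013  0.803] F [-0.38 -1.45  5.77] M [-0.017 -0.054 -0.019] w 0.0256 t 4.55
```

```bash
python3 -m pendant '[[0,-0.3,0,0],[0,-0.6,0,0],[0,-0.8,0,0],[0,-0.9,0,0],[0,-0.9,0,0]]'; python3 - <<'E'
from h import *
rep(); way([.5099,-.0447,.19],-9.26)
E
```

```text
t: 4.97
eef_pos: [0.4727, 0.2637, 0.1599]
tool_rot: [0.601, -0.584, -0.364, 0.407]
wrist_force: [0.3, -0.2, -1.6]
grip_width: 0.0254
tcp [0.4727 0.2637 0.1599] yaw of tool x 66.17 tilt 3.74 q [ 0.383  0.229 -0.271  1.135  0.013  0.799] F [ 0.26 -0.21 -1.61] M [ 0.011 -0.178  0.01 ] w 0.0254 t 4.97
tcp [0.4727 0.2637 0.1599] d world mm [  37.2 -308.4   30.1] turn left (units) 15.09 t 4.97 q [ 0.38  0.23 -0.27  1.14  0.01  0.8 ] F [ 0.3 -0.2 -1.6]
[-0.417 -0.047 -0.248  0.943] [-0.396 -0.047 -0.281  0.943] [-0.371 -0.047 -0.313  0.943] [-0.344 -0.047 -0.342  0.943] [-0.315 -0.047 -0.369  0.943] N 16
```

```bash
cat >> h.py <<'E'
Qg=[0.6,-0.585,-0.372,0.399]
def slide():
    o,T=st(); Tg=Ro.from_quat([*Qg[1:],Qg[0]]).as_matrix(); n=T@Tg.T@[0,0,1]
    print('slide normal tilt deg',np.degrees(n[:2]).round(2),'tool axis tilt',np.degrees(T[:2,1]).round(2))
E
python3 -m pendant '[[-0.42,-0.15,-0.25,1],[-0.4,-0.1,-0.3,1],[-0.4,-0.05,-0.33,1],[-0.37,-0.05,-0.38,1],[-0.35,-0.05,-0.4,1]]'; python3 - <<'E'
from h import *
slide(); way([.5099,-.0447,.19],-9.26)
E
```

```text
t: 5.38
eef_pos: [0.492, 0.1647, 0.1887]
tool_rot: [0.667, -0.659, -0.23, 0.259]
wrist_force: [0.9, -0.1, -0.8]
grip_width: 0.0255
slide normal tilt deg [0.13 1.14] tool axis tilt [-2.46 -0.22]
tcp [0.492  0.1647 0.1887] d world mm [  17.9 -209.4    1.3] turn left (units) 9.96 t 5.38 q [ 0.2   0.15 -0.3   1.16  0.    1.06] F [ 0.9 -0.1 -0.8]
[-0.306 -0.003 -0.427  0.996] [-0.268 -0.003 -0.452  0.996] [-0.228 -0.003 -0.473  0.996] [-0.186 -0.003 -0.491  0.996] [-0.142 -0.003 -0.506  0.996] N 10
```

```bash
python3 -m pendant '[[-0.3,0,-0.45,1],[-0.27,0,-0.48,1],[-0.23,0,-0.5,1],[-0.18,0,-0.5,1],[-0.14,0,-0.52,1]]'; python3 - <<'E'
from h import *
slide(); way([.5099,-.0447,.19],-9.26)
E
```

```text
t: 5.8
eef_pos: [0.5023, 0.0519, 0.19]
tool_rot: [0.702, -0.701, -0.074, 0.102]
wrist_force: [0.3, -0.5, -0.2]
grip_width: 0.0249
slide normal tilt deg [0.62 2.05] tool axis tilt [-2.3  -0.19]
tcp [0.5023 0.0519 0.19  ] d world mm [  7.6 -96.6   0. ] turn left (units) 4.71 t 5.8 q [-0.02  0.13 -0.33  1.16 -0.    1.3 ] F [ 0.3 -0.5 -0.2]
[-0.082 -0.    -0.478  0.942] [-0.043 -0.    -0.483  0.942] [-0.003 -0.    -0.485  0.942] [ 0.037 -0.    -0.483  0.942] [ 0.076 -0.    -0.479  0.942] N 5
```

```bash
python3 -m pendant '[[-0.1,0,-0.48,1],[-0.05,0,-0.5,1],[0,0,-0.5,1],[0.04,0,-0.48,1],[0.08,0,-0.45,0.75]]'; python3 - <<'E'
from h import *
slide(); way([.5099,-.0447,.19],-9.26)
E
```

```text
t: 6.22
eef_pos: [0.5065, -0.0505, 0.1899]
tool_rot: [-0.701, 0.706, -0.081, 0.052]
wrist_force: [1.2, 0.0, -1.0]
grip_width: 0.0252
slide normal tilt deg [1.57 2.58] tool axis tilt [-2.31 -0.19]
tcp [ 0.5065 -0.0505  0.1899] d world mm [3.4 5.8 0.1] turn left (units) -0.31 t 6.22 q [-0.22  0.13 -0.32  1.16 -0.01  1.54] F [ 1.2  0.  -1. ]
[ 0.056 -0.002  0.157 -0.308] N 1
```

```bash
python3 -m pendant '[[0.1,0.5,0.25,-0.35],[0,0.5,0,0],[0,0.3,0,0],[0,0,0,0]]'; python3 - <<'E'
from h import *
slide(); way([.5099,-.0447,.13],-9.26); go([.5099,-.0447,.103]); shot('wrist','w4.png')
E
```

```text
t: 6.55
eef_pos: [0.5124, -0.0466, 0.1378]
tool_rot: [-0.702, 0.708, -0.071, 0.047]
wrist_force: [-1.0, -0.3, -1.5]
grip_width: 0.0249
slide normal tilt deg [1.2 2.7] tool axis tilt [-1.99 -0.32]
tcp [ 0.5124 -0.0466  0.1378] d world mm [-2.5  1.9 -7.8] turn left (units) -0.06 t 6.55 q [-0.21  0.19 -0.38  1.04 -0.01  1.53] F [-1.  -0.3 -1.5]
[-0.07   0.194  0.036 -0.056] N 1
tcp [ 0.5124 -0.0466  0.1378] d tool units(4cm) [-0.04  0.87  0.05] q6 1.53 t 6.55
```

View pics/w4.png

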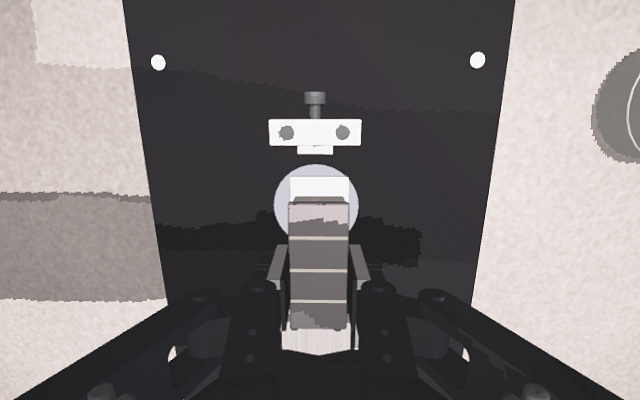

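The slide is held squarely: it is centred at about column 319, with the stop and pad ahead at column 315, so about 2 mm of sideways correction is needed. Going down.

```bash
python3 -m pendant '[[-0.1,0.4,0.05,-0.06],[0,0.2,0,0],[0,0,0,0]]'; python3 - <<'E'
from h import *
rep();slide(); go([.5099,-.0447,.103])
E
```

```text
t: 6.85
eef_pos: [0.5103, -0.0443, 0.1167]
tool_rot: [-0.701, 0.708, -0.067, 0.046]
wrist_force: [-0.6, -1.1, -1.1]
grip_width: 0.0252
tcp [ 0.5103 -0.0443  0.1167] yaw of tool x -9.21 tilt 1.75 q [-0.206  0.199 -0.408  0.991 -0.013  1.526] F [-0.59 -1.14 -1.06] M [ 0.022 -0.024  0.032] w 0.0252 t 6.85
slide normal tilt deg [0.9  2.76] tool axis tilt [-1.7  -0.39]
tcp [ 0.5103 -0.0443  0.1167] d tool units(4cm) [ 0.    0.34 -0.01] q6 1.53 t 6.85
```

```bash
python3 -m pendant '[[0,0.2,0,0],[0,0.08,0,0],[0,0,0,0]]'; python3 - <<'E'
from h import *
rep();slide(); go([.5099,-.0447,.103])
E
```

```text
t: 7.1
eef_pos: [0.5117, -0.0445, 0.1068]
tool_rot: [-0.701, 0.708, -0.066, 0.048]
wrist_force: [-0.1, -0.1, -1.4]
grip_width: 0.0252
tcp [ 0.5117 -0.0445  0.1068] yaw of tool x -9.19 tilt 1.57 q [-0.206  0.21  -0.419  0.966 -0.013  1.526] F [-0.06 -0.08 -1.35] M [-0.023 -0.019  0.046] w 0.0252 t 7.1
slide normal tilt deg [0.71 2.8 ] tool axis tilt [-1.51 -0.43]
tcp [ 0.5117 -0.0445  0.1068] d tool units(4cm) [-0.04  0.1  -0.01] q6 1.53 t 7.1
```

```bash
python3 -m pendant '[[-0.05,0.12,0,0],[0,0,0,0]]'; python3 - <<'E'
from h import *
rep();slide(); go([.5099,-.0447,.103])
E
```

```text
t: 7.27
eef_pos: [0.5114, -0.0447, 0.1034]
tool_rot: [-0.701, 0.708, -0.064, 0.049]
wrist_force: [-1.1, 2.0, 1.3]
grip_width: 0.0251
tcp [ 0.5114 -0.0447  0.1034] yaw of tool x -9.19 tilt 1.4 q [-0.206  0.211 -0.426  0.954 -0.013  1.525] F [-1.09  1.97  1.27] M [0.275 0.183 0.006] w 0.0251 t 7.27
slide normal tilt deg [0.5  2.87] tool axis tilt [-1.3 -0.5]
tcp [ 0.5114 -0.0447  0.1034] d tool units(4cm) [-0.04  0.01 -0.  ] q6 1.53 t 7.27
```

```bash
python3 -m pendant '[[-0.08,0.05,0,0],[0,0,0,0]]'; python3 - <<'E'
from h import *
rep();slide(); go([.5099,-.0447,.103])
E
python3 -m pendant '[[0,0,0,0],[0,0,0,0],[0,0,0,0],[0,0,0,0]]' 0; python3 - <<'E'
from h import *
rep();shot('wrist','w5.png')
E
```

```text
t: 7.43
eef_pos: [0.5106, -0.0446, 0.1032]
tool_rot: [-0.701, 0.708, -0.063, 0.051]
wrist_force: [-1.1, 0.6, 1.8]
grip_width: 0.0252
tcp [ 0.5106 -0.0446  0.1032] yaw of tool x -9.21 tilt 1.12 q [-0.207  0.207 -0.432  0.947 -0.012  1.525] F [-1.11  0.61  1.81] M [0.325 0.219 0.042] w 0.0252 t 7.43
slide normal tilt deg [0.18 2.89] tool axis tilt [-0.99 -0.52]
tcp [ 0.5106 -0.0446  0.1032] d tool units(4cm) [-0.02  0.01 -0.  ] q6 1.52 t 7.43
t: 7.77
eef_pos: [0.5091, -0.0443, 0.1028]
tool_rot: [-0.701, 0.708, -0.063, 0.05]
wrist_force: [-0.1, 0.2, -0.8]
grip_width: 0.0725
tcp [ 0.5091 -0.0443  0.1028] yaw of tool x -9.19 tilt 1.23 q [-0.206  0.206 -0.434  0.948 -0.013  1.525] F [-0.14  0.2  -0.76] M [ 0.008 -0.016  0.038] w 0.0725 t 7.77
```

View pics/w5.png

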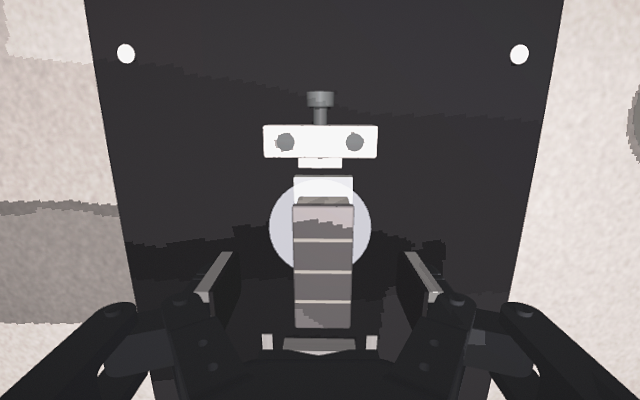

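Slide sits flat, in line with the pad (slide centre col ≈323, pad ≈320). Now up and over to the knob, turning to leave wrist range.

```bash
python3 -m pendant '[[0,-0.3,0,0],[0,-0.5,0,0],[0,-0.6,0,0],[0,-0.6,0,0],[0,-0.4,0,-0.5]]'; python3 - <<'E'
from h import *
rep();way([.4922,-.1561,.19],82)
E
```

```text
t: 8.23
eef_pos: [0.5047, -0.0422, 0.1951]
tool_rot: [-0.703, 0.708, -0.054, 0.028]
wrist_force: [0.4, 0.0, 0.7]
grip_width: 0.0855
tcp [ 0.5047 -0.0422  0.1951] yaw of tool x -6.65 tilt 2.12 q [-0.204  0.122 -0.32   1.164 -0.013  1.483] F [0.38 0.03 0.71] M [ 0.067 -0.101  0.024] w 0.0855 t 8.23
tcp [ 0.5047 -0.0422  0.1951] d world mm [ -12.5 -113.9   -5.1] turn left (units) -17.73 t 8.23 q [-0.2   0.12 -0.32  1.16 -0.01  1.48] F [0.4 0.  0.7]
[ 0.001  0.007 -0.159 -0.985] [-0.013  0.007 -0.159 -0.985] [-0.026  0.007 -0.157 -0.985] [-0.04   0.007 -0.154 -0.985] [-0.053  0.007 -0.15  -0.985] N 18
```

```bash
python3 -m pendant '[[0,-0.1,-0.2,-1],[0,0,-0.2,-1],[0,0,-0.2,-1],[-0.03,0,-0.2,-1],[-0.05,0,-0.2,-1]]';python3 -m pendant '[[-0.07,0,-0.15,-1],[-0.08,0,-0.14,-1],[-0.1,0,-0.14,-1],[-0.1,0,-0.13,-1],[-0.1,0,-0.12,-1]]'; python3 - <<'E'
from h import *
rep();way([.4922,-.1561,.19],82)
E
```

```text
t: 8.65
eef_pos: [0.5071, -0.0829, 0.205]
tool_rot: [-0.696, 0.697, 0.111, -0.131]
wrist_force: [-0.1, -0.1, 0.8]
grip_width: 0.0855
t: 9.07
eef_pos: [0.5039, -0.1172, 0.204]
tool_rot: [0.653, -0.649, -0.265, 0.287]
wrist_force: [0.3, 0.6, -0.1]
grip_width: 0.0855
tcp [ 0.5039 -0.1172  0.204 ] yaw of tool x 46.04 tilt 1.83 q [-0.344  0.13  -0.291  1.177 -0.017  0.423] F [ 0.31  0.57 -0.13] M [ 0.023 -0.009 -0.013] w 0.0855 t 9.07
tcp [ 0.5039 -0.1172  0.204 ] d world mm [-11.7 -38.9 -14. ] turn left (units) -7.19 t 9.07 q [-0.34  0.13 -0.29  1.18 -0.02  0.42] F [ 0.3  0.6 -0.1]
[-0.113  0.044 -0.058 -0.899] [-0.117  0.044 -0.049 -0.899] [-0.121  0.044 -0.04  -0.899] [-0.123  0.044 -0.03  -0.899] [-0.125  0.044 -0.02  -0.899] N 8
```

```bash
python3 -m pendant '[[-0.15,0,-0.06,-1],[-0.15,0,-0.06,-1],[-0.15,0.05,-0.05,-1],[-0.15,0.05,-0.04,-1],[-0.15,0.05,-0.04,-1]]';python3 -m pendant '[[-0.15,0,0,-1],[-0.1,0,0,-1],[0,0,0,0]]'; python3 - <<'E'
from h import *
rep();way([.4922,-.1561,.19],82);shot('wrist','w6.png')
E
```

```text
t: 9.48
eef_pos: [0.4942, -0.149, 0.1972]
tool_rot: [0.576, -0.565, -0.406, 0.428]
wrist_force: [-0.2, 0.4, -0.2]
grip_width: 0.0854
t: 9.73
eef_pos: [0.4901, -0.1596, 0.1958]
tool_rot: [0.537, -0.523, -0.457, 0.479]
wrist_force: [0.1, 0.2, -0.1]
grip_width: 0.0854
tcp [ 0.4901 -0.1596  0.1958] yaw of tool x 82.89 tilt 2.12 q [-0.429  0.136 -0.303  1.164 -0.02  -0.305] F [ 0.06  0.24 -0.05] M [-0.008 -0.047 -0.025] w 0.0854 t 9.73
tcp [ 0.4901 -0.1596  0.1958] d world mm [ 2.1  3.5 -5.8] turn left (units) 0.18 t 9.73 q [-0.43  0.14 -0.3   1.16 -0.02 -0.3 ] F [ 0.1  0.2 -0.1]
[ 0.092  0.144 -0.042  0.178] N 1
```

View pics/w6.png

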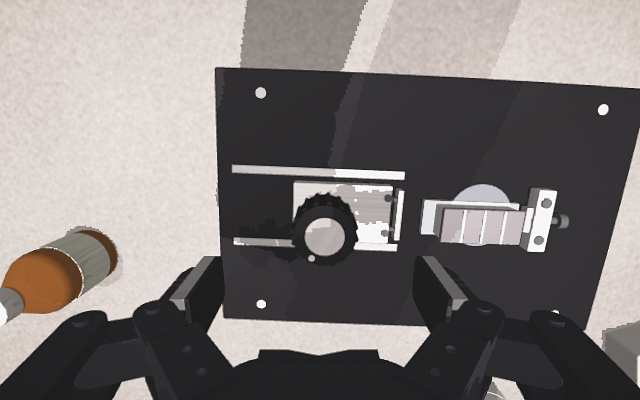

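```bash
python3 - <<'E'
from h import *
c=load('w6.png'); a=np.radians(-9.26); R=np.array([[np.cos(a),-np.sin(a)],[np.sin(a),np.cos(a)]]); t=np.array([.5110,-.0381])
w=ray(c,[[325,238]],.146); print('knob',w,(w[:,:2]-t)@R*1e3)
def S(z,p): w=ray(c,p,z); print(((w[:,:2]-t)@R*1e3).round(1))
S(.08,[(261,93),(603,110),(261,304)])
S(.092,[(532,188),(526,251),(404,191),(397,242)])
S(.086,[(424,200),(421,234)])
o,T=st(); print(T.round(3)); go([.4922,-.1561,.128])
E
```

```text
knob [[ 0.49205499 -0.15572467  0.146     ]] [[   0.22942703 -119.14035305]]
[[ -87.8 -169.8]
 [ -87.4   90.4]
 [  87.3 -170.5]]
[[-26.8  38. ]
 [ 24.3  43.4]
 [-20.3 -59.6]
 [ 20.6 -60.9]]
[[-12.7 -41.6]
 [ 15.2 -40.7]]
[[ 0.127 -0.037 -0.991]
 [ 0.992 -0.005  0.127]
 [-0.009 -0.999  0.036]]
tcp [ 0.49   -0.1593  0.1958] d tool units(4cm) [ 0.1   1.69 -0.1 ] q6 -0.3 t 9.78
```

```bash
python3 -m pendant '[[0.12,0.3,-0.12,0.2],[0,0.5,0,0],[0,0.4,0,0],[0,0,0,0]]'; python3 - <<'E'
from h import *
rep();go([.4921,-.1558,.128])
E
```

```text
t: 10.12
eef_pos: [0.4953, -0.1549, 0.1474]
tool_rot: [0.543, -0.531, -0.449, 0.47]
wrist_force: [-0.9, 0.5, 0.2]
grip_width: 0.0859
tcp [ 0.4953 -0.1549  0.1474] yaw of tool x 81.11 tilt 1.93 q [-0.418  0.18  -0.359  1.06  -0.018 -0.262] F [-0.86  0.49  0.17] M [-0.001  0.018 -0.018] w 0.0859 t 10.12
tcp [ 0.4953 -0.1549  0.1474] d tool units(4cm) [-0.03  0.49  0.06] q6 -0.26 t 10.12
```

```bash
python3 -m pendant '[[-0.04,0.3,0.1,0],[0,0.15,0,0],[0,0,0,0]]'; python3 - <<'E'
from h import *
rep();go([.4921,-.1558,.128])
E
```

```text
t: 10.37
eef_pos: [0.4907, -0.1551, 0.1297]
tool_rot: [0.544, -0.532, -0.449, 0.469]
wrist_force: [0.1, 0.6, 0.5]
grip_width: 0.0855
tcp [ 0.4907 -0.1551  0.1297] yaw of tool x 80.91 tilt 1.94 q [-0.422  0.191 -0.388  1.02  -0.018 -0.263] F [0.12 0.64 0.46] M [-0.035 -0.002  0.012] w 0.0855 t 10.37
tcp [ 0.4907 -0.1551  0.1297] d tool units(4cm) [-0.01  0.04 -0.04] q6 -0.26 t 10.37
```

```bash
python3 -m pendant '[[0,0,-0.04,0],[0,0,0,0],[0,0,0,0],[0,0,0,0],[0,0,0,0]]' 1 60; python3 - <<'E'
from h import *
rep();go([.4921,-.1558,.128])
E
```

```text
t: 10.78
eef_pos: [0.4941, -0.1569, 0.1329]
tool_rot: [0.543, -0.534, -0.448, 0.469]
wrist_force: [-0.6, -0.3, -4.2]
grip_width: 0.0382
tcp [ 0.4941 -0.1569  0.1329] yaw of tool x 80.79 tilt 1.86 q [-0.421  0.192 -0.379  1.025 -0.021 -0.259] F [-0.56 -0.27 -4.23] M [ 0.383  0.037 -0.03 ] w 0.0382 t 10.78
tcp [ 0.4941 -0.1569  0.1329] d tool units(4cm) [0.02 0.12 0.05] q6 -0.26 t 10.78
```

```bash
python3 -m pendant '[[0.02,0,0,1],[0.03,0,0,1],[0.03,0,0,1]]'; python3 - <<'E'
from h import *
rep()
E
```

```text
t: 11.03
eef_pos: [0.4944, -0.1549, 0.1329]
tool_rot: [0.598, -0.593, -0.369, 0.393]
wrist_force: [-2.1, -3.0, -0.3]
grip_width: 0.0384
tcp [ 0.4944 -0.1549  0.1329] yaw of tool x 65.28 tilt 1.97 q [-0.416  0.191 -0.38   1.025 -0.024  0.017] F [-2.05 -3.   -0.35] M [-0.152  0.226  0.209] w 0.0384 t 11.03
```

```bash
cat >> h.py <<'E'
def kn(y0=80.79,p0=(.4941,-.1569)):
    o,T=st(); x=T[:,0]; y=np.degrees(np.arctan2(x[1],x[0])); tr=np.radians((y0-y+3)%360-3)*.01
    e=np.array([*p0,o['eef_pos'][2]])+tr*np.array([.161,.987,0])-o['eef_pos']; s=T.T@[.161,.987,0]
    print('yaw',y.round(2),'travel mm',(tr*1e3).round(2),'err tool mm',(T.T@e*1e3).round(1),'stage y dir per 5deg (units)',(s*.0218).round(3)[[0,2]],'F tool',(T.T@o['wrist_force']).round(1),'M',o['ft_torque'].round(3),'q6',o['qpos'][5].round(2),'t',round(o['t'],2),'w',round(o['grip_width'],4))
E
python3 -m pendant '[[0.04,0,0.01,1],[0.03,0,0.01,1],[0.03,0,0.01,1],[0.02,0,0.01,1],[0.02,0,0.01,1]]'; python3 - <<'E'
from h import *
kn()
E
```

```text
t: 11.45
eef_pos: [0.4944, -0.1514, 0.1329]
tool_rot: [-0.666, 0.667, 0.222, -0.249]
wrist_force: [-3.1, -3.9, -0.1]
grip_width: 0.0382
yaw 38.98 travel mm 7.3 err tool mm [ 1.8 -0.1  0.8] stage y dir per 5deg (units) [0.016 0.015] F tool [-4.9  0.3 -1. ] M [ 0.15  -0.045  0.301] q6 0.48 t 11.45 w 0.0382
```

```bash
python3 -m pendant '[[0.05,0,0.03,1],[0.03,0,0.03,1],[0.025,0,0.025,1],[0.02,0,0.03,1],[0.015,0,0.03,1]]'; python3 - <<'E'
from h import *
kn()
E
```

```text
t: 11.87
eef_pos: [0.4939, -0.1476, 0.1331]
tool_rot: [-0.696, 0.709, 0.063, -0.092]
wrist_force: [-3.5, -4.1, -1.8]
grip_width: 0.0383
yaw 12.54 travel mm 11.91 err tool mm [ 2.6 -0.1  2. ] stage y dir per 5deg (units) [0.008 0.02 ] F tool [-4.2  2.1 -3.2] M [-0.066 -0.322  0.235] q6 0.96 t 11.87 w 0.0383
```

```bash
python3 -m pendant '[[0.08,0,0.07,1],[0.01,0,0.03,1],[0,0,0.04,1]]'; python3 - <<'E'
from h import *
kn(); rep(); shot('scene','s7.png'); c=load('s7.png'); a=c['pixels'][150:260,255:385]; cv2.imwrite('pics/s7z.png',cv2.resize(a[:,:,::-1],None,fx=5,fy=5,interpolation=cv2.INTER_CUBIC))
E
```

```text
t: 12.12
eef_pos: [0.4932, -0.1451, 0.133]
tool_rot: [-0.695, 0.718, -0.037, 0.005]
wrist_force: [-3.3, -2.2, 3.2]
grip_width: 0.0385
yaw -3.4 travel mm 14.69 err tool mm [ 3.1 -0.2  2.9] stage y dir per 5deg (units) [0.002 0.022] F tool [-3.3 -3.  -2.5] M [-0.11  -0.148  0.271] q6 1.24 t 12.12 w 0.0385
tcp [ 0.4932 -0.1451  0.133 ] yaw of tool x -3.4 tilt 3.16 q [-0.387  0.19  -0.382  1.029 -0.046  1.243] F [-3.3  -2.16  3.18] M [-0.11  -0.148  0.271] w 0.0385 t 12.12
```

View pics/s7z.png

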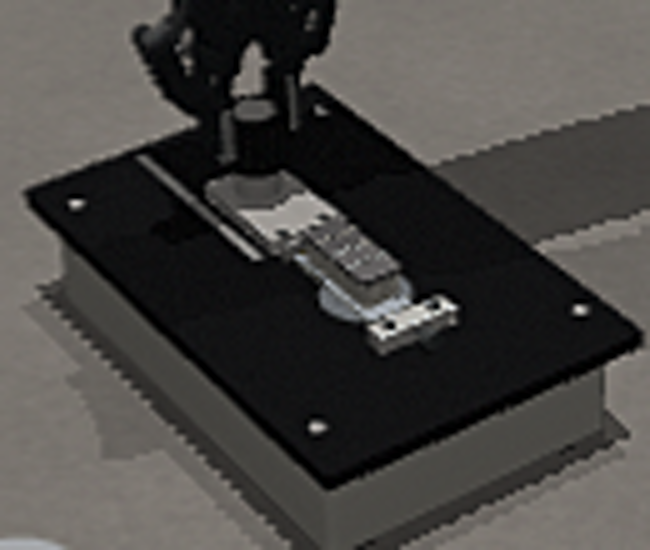

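```bash
python3 -m pendant '[[0.08,0,0.09,1],[0,0,0.03,1],[0,0,0.03,1],[-0.01,0,0.03,1]]'; python3 - <<'E'
from h import *
kn(); rep()
E
```

```text
t: 12.5
eef_pos: [0.4924, -0.1414, 0.1331]
tool_rot: [-0.674, 0.709, -0.163, 0.131]
wrist_force: [-1.8, -2.1, -3.1]
grip_width: 0.0382
yaw -24.11 travel mm 18.31 err tool mm [ 3.2 -0.4  4.2] stage y dir per 5deg (units) [-0.006  0.021] F tool [-0.7  3.3 -2.4] M [-0.207 -0.264  0.287] q6 1.62 t 12.5 w 0.0382
tcp [ 0.4924 -0.1414  0.1331] yaw of tool x -24.11 tilt 3.88 q [-0.375  0.191 -0.381  1.036 -0.057  1.617] F [-1.78 -2.06 -3.12] M [-0.207 -0.264  0.287] w 0.0382 t 12.5
```

```bash
python3 -m pendant '[[0,0,0,0],[0,0,0,0],[0,0,0,0],[0,0,0,0]]' 0; python3 -m pendant '[[0,-0.4,0,0],[0,-0.6,0,0],[0,-0.6,0,0],[0,-0.3,0,0],[0,0,0,0]]'; python3 - <<'E'
from h import *
rep(); shot('wrist','w8.png')
E
```

```text
t: 12.83
eef_pos: [0.4935, -0.141, 0.1338]
tool_rot: [-0.675, 0.709, -0.16, 0.129]
wrist_force: [-0.5, 0.8, 0.9]
grip_width: 0.0838
t: 13.25
eef_pos: [0.497, -0.137, 0.2116]
tool_rot: [-0.676, 0.709, -0.158, 0.125]
wrist_force: [0.5, 0.1, 0.0]
grip_width: 0.0854
tcp [ 0.497  -0.137   0.2116] yaw of tool x -23.17 tilt 3.77 q [-0.366  0.132 -0.273  1.205 -0.053  1.61 ] F [0.53 0.05 0.03] M [-0.019 -0.089  0.019] w 0.0854 t 13.25
```

View pics/w8.png

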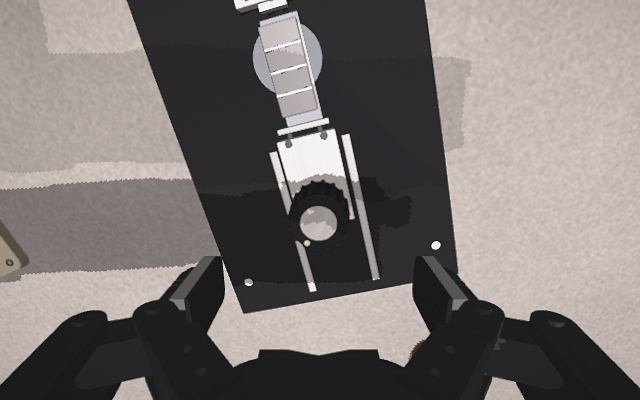

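```bash
python3 - <<'E'
from h import *
c=load('w8.png'); a=c['pixels'][0:150,225:345]
cv2.imwrite('pics/w8z.png',cv2.resize(a[:,:,::-1],None,fx=4,fy=4,interpolation=cv2.INTER_CUBIC))
a=np.radians(-9.26); R=np.array([[np.cos(a),-np.sin(a)],[np.sin(a),np.cos(a)]]); t=np.array([.5110,-.0381])
def S(z,p): w=ray(c,p,z); print(w[:,:2].round(4).tolist(),((w[:,:2]-t)@R*1e3).round(1))
S(.146,[(318.5,223)]); S(.08,[(436,245),(249,283)])
E
```

```text
[[0.4944, -0.1382]] [[  -0.2 -101.5]]
[[0.5697, -0.2209], [0.3968, -0.1935]] [[  87.4 -170.9]
 [ -87.7 -171.8]]
```

View pics/w8z.png

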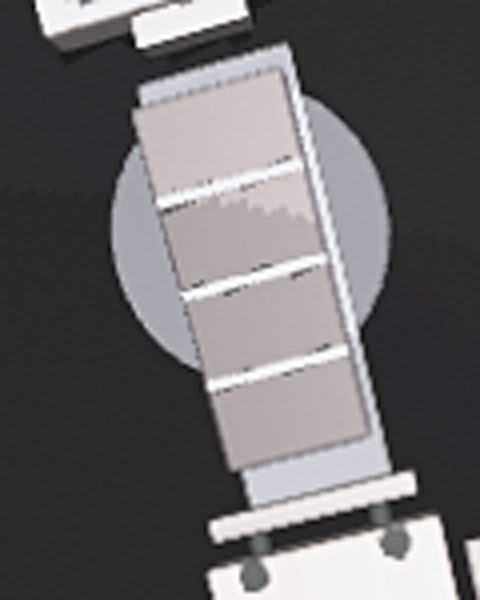

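```bash
python3 - <<'E'
from h import *
c=load('w8.png')
a=np.radians(-9.26); R=np.array([[np.cos(a),-np.sin(a)],[np.sin(a),np.cos(a)]]); t=np.array([.5110,-.0381])
def S(n,z,p): w=ray(c,np.array(p,float)/4+[225,0],z); print(n,((w[:,:2]-t)@R*1e3).round(1).tolist())
S('slide far',.086,[(138,86),(288,43)])
S('slide near',.086,[(252,508),(391,473)])
S('jaw front top',.092,[(210,522),(414,473)])
S('pad foot .08',.081,[(148,54),(250,25)])
S('pad top .089',.089,[(136,24),(244,0)])
a=c['pixels'][0:25,250:310]; cv2.imwrite('pics/w8y.png',cv2.resize(a[:,:,::-1],None,fx=12,fy=12,interpolation=cv2.INTER_CUBIC))
E
```

```text
slide far [[-12.2, 34.1], [15.4, 34.0]]
slide near [[-12.1, -41.6], [15.6, -41.6]]
jaw front top [[-19.7, -41.8], [20.0, -42.2]]
pad foot .08 [[-9.7, 39.9], [9.4, 39.7]]
pad top .089 [[-9.3, 42.8], [9.9, 41.6]]
```

View pics/w8y.png

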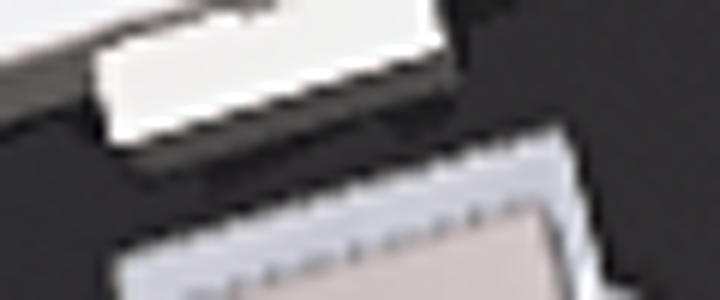

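```bash
python3 - <<'E'
from h import *
c=load('w8.png')
a=np.radians(-9.26); R=np.array([[np.cos(a),-np.sin(a)],[np.sin(a),np.cos(a)]]); t=np.array([.5110,-.0381])
def S(n,z,p): w=ray(c,np.array(p,float)/12+[250,0],z); print(n,((w[:,:2]-t)@R*1e3).round(1).tolist())
S('pad top',.089,[(112,147),(442,42)]); S('pad foot',.08,[(150,177),(455,82)]); S('slide far',.086,[(118,258),(562,125)])
way([.4944,-.1382,.13],-23)
E
```

```text
pad top [[-10.2, 39.0], [9.9, 39.4]]
pad foot [[-9.7, 39.2], [9.5, 39.5]]
slide far [[-12.0, 34.1], [15.3, 34.2]]
tcp [ 0.4967 -0.137   0.2106] d world mm [ -2.3  -1.2 -80.6] turn left (units) -0.04 t 13.3 q [-0.37  0.13 -0.27  1.2  -0.05  1.61] F [-0.5 -0.9  0.6]
[-0.014  0.672 -0.017 -0.013] [-0.014  0.672 -0.017 -0.013] [-0.014  0.672 -0.017 -0.013] N 3
```

```bash
python3 -m pendant '[[-0.02,0.5,-0.02,0],[0,0.7,0,0],[0,0.4,0,0],[0,0,0,0]]'; python3 - <<'E'
from h import *
rep();go([.4944,-.1382,.130]); o,T=st(); print(T[:,1])
E
```

```text
t: 13.63
eef_pos: [0.4932, -0.1399, 0.1444]
tool_rot: [-0.676, 0.709, -0.156, 0.125]
wrist_force: [-0.5, 0.2, -1.0]
grip_width: 0.0853
tcp [ 0.4932 -0.1399  0.1444] yaw of tool x -22.98 tilt 3.63 q [-0.374  0.179 -0.369  1.058 -0.053  1.598] F [-0.5   0.19 -0.98] M [0.068 0.051 0.035] w 0.0853 t 13.63
tcp [ 0.4932 -0.1399  0.1444] d tool units(4cm) [0.02 0.36 0.07] q6 1.6 t 13.63
[-0.05196168 -0.0361117  -0.99799596]
```

```bash
python3 -m pendant '[[0.03,0.25,0.1,0],[0,0.1,0,0],[0,0,0,0]]'; python3 -m pendant '[[0,0,0,0],[0,0,0,0],[0,0,0,0],[0,0,0,0],[0,0,0,0]]' 1 60; python3 - <<'E'
from h import *
rep();go([.4944,-.1382,.130])
E
```

```text
t: 13.88
eef_pos: [0.4937, -0.1362, 0.1272]
tool_rot: [-0.677, 0.708, -0.157, 0.123]
wrist_force: [0.4, 0.4, 0.3]
grip_width: 0.085
t: 14.3
eef_pos: [0.4946, -0.1362, 0.1292]
tool_rot: [-0.677, 0.709, -0.156, 0.123]
wrist_force: [-1.3, 0.1, -2.3]
grip_width: 0.0386
tcp [ 0.4946 -0.1362  0.1292] yaw of tool x -22.88 tilt 3.7 q [-0.366  0.197 -0.383  1.03  -0.052  1.604] F [-1.27  0.12 -2.28] M [ 0.047 -0.197 -0.026] w 0.0386 t 14.3
tcp [ 0.4946 -0.1362  0.1292] d tool units(4cm) [ 0.02 -0.02 -0.05] q6 1.6 t 14.3
```

```bash
python3 -m pendant '[[0,0,0.04,1],[-0.01,0,0.04,1],[-0.01,0,0.04,1],[-0.01,0,0.04,1]]'; python3 - <<'E'
from h import *
kn(-22.88,(.4946,-.1362))
E
```

```text
t: 14.63
eef_pos: [0.4957, -0.1328, 0.1292]
tool_rot: [-0.635, 0.677, -0.275, 0.249]
wrist_force: [-1.5, -3.3, -1.1]
grip_width: 0.0385
yaw -43.6 travel mm 3.62 err tool mm [-0.5  0.  -0.2] stage y dir per 5deg (units) [-0.012  0.018] F tool [ 1.2  1.4 -3.3] M [-0.053  0.504  0.25 ] q6 1.98 t 14.63 w 0.0385
```

Travel 3.6 mm, torque still at friction level (0.25). Now one row at a time.

```bash
python3 -m pendant '[[-0.01,0,0.03,1]]'; python3 - <<'E'
from h import *
kn(-22.88,(.4946,-.1362))
E
python3 -m pendant '[[-0.015,0,0.03,0.6]]'; python3 - <<'E'
from h import *
kn(-22.88,(.4946,-.1362)); print(monitor.observe()['qd'].round(3))
E
```

```text
t: 14.72
eef_pos: [0.4959, -0.1319, 0.1292]
tool_rot: [-0.621, 0.666, -0.304, 0.28]
wrist_force: [-0.4, -2.4, -1.3]
grip_width: 0.0385
yaw -48.81 travel mm 4.53 err tool mm [-0.6  0.  -0.3] stage y dir per 5deg (units) [-0.014  0.017] F tool [ 1.6  1.4 -1.8] M [0.377 0.366 0.212] q6 2.07 t 14.72 w 0.0385
t: 14.8
eef_pos: [0.4961, -0.1314, 0.1292]
tool_rot: [-0.612, 0.658, -0.321, 0.298]
wrist_force: [-0.7, -4.9, -1.1]
grip_width: 0.0382
yaw -52.02 travel mm 5.09 err tool mm [-0.6  0.  -0.4] stage y dir per 5deg (units) [-0.015  0.016] F tool [ 3.4  1.4 -3.4] M [-0.021  0.474  0.233] q6 2.13 t 14.8 w 0.0382
[ 0.024  0.004  0.005  0.004 -0.019  0.658]
```

```bash
python3 -m pendant '[[-0.015,0,0.02,0.5]]'; python3 - <<'E'
from h import *
kn(-22.88,(.4946,-.1362))
E
python3 -m pendant '[[-0.01,0,0.015,0.4]]'; python3 - <<'E'
from h import *
kn(-22.88,(.4946,-.1362))
E
```

```text
t: 14.88
eef_pos: [0.4962, -0.131, 0.1292]
tool_rot: [-0.604, 0.651, -0.335, 0.313]
wrist_force: [-0.1, -4.7, -1.7]
grip_width: 0.0385
yaw -54.64 travel mm 5.54 err tool mm [-0.6  0.  -0.4] stage y dir per 5deg (units) [-0.016  0.015] F tool [ 3.8  1.9 -2.6] M [0.345 0.319 0.294] q6 2.18 t 14.88 w 0.0385
t: 14.97
eef_pos: [0.4963, -0.1307, 0.1292]
tool_rot: [-0.598, 0.646, -0.347, 0.325]
wrist_force: [-0.8, -2.9, -0.9]
grip_width: 0.0385
yaw -56.73 travel mm 5.91 err tool mm [-0.7  0.  -0.5] stage y dir per 5deg (units) [-0.016  0.015] F tool [ 2.   1.1 -2.1] M [0.532 0.344 0.324] q6 2.21 t 14.97 w 0.0385
```

```bash
python3 -m pendant '[[-0.005,0,0.01,0.25]]'; python3 - <<'E'
from h import *
kn(-22.88,(.4946,-.1362))
E
python3 -m pendant '[[0,0,0,0],[0,0,0,0],[0,0,0,0],[0,0,0,0]]' 0;  python3 -m pendant '[[0,-0.3,0,0],[0,-0.6,0,0],[0,-0.7,0,0],[0,-0.4,0,0],[0,0,0,0]]'; python3 - <<'E'
from h import *
rep(); shot('wrist','w9.png')
E
```

```text
t: 15.05
eef_pos: [0.4964, -0.1305, 0.1292]
tool_rot: [-0.594, 0.642, -0.354, 0.332]
wrist_force: [0.2, -2.7, -0.6]
grip_width: 0.0383
yaw -58.04 travel mm 6.14 err tool mm [-0.7  0.  -0.5] stage y dir per 5deg (units) [-0.016  0.014] F tool [ 2.4  0.7 -1.2] M [0.584 0.358 0.31 ] q6 2.24 t 15.05 w 0.0383
t: 15.38
eef_pos: [0.4979, -0.131, 0.1303]
tool_rot: [-0.594, 0.642, -0.352, 0.334]
wrist_force: [-0.0, 0.0, 0.1]
grip_width: 0.0841
t: 15.8
eef_pos: [0.501, -0.1259, 0.2118]
tool_rot: [-0.594, 0.642, -0.353, 0.332]
wrist_force: [0.4, -1.3, 0.5]
grip_width: 0.0851
tcp [ 0.501  -0.1259  0.2118] yaw of tool x -57.97 tilt 4.24 q [-0.338  0.136 -0.269  1.208 -0.061  2.246] F [ 0.43 -1.34  0.51] M [ 0.029 -0.07  -0.045] w 0.0851 t 15.8
```

View pics/w9.png

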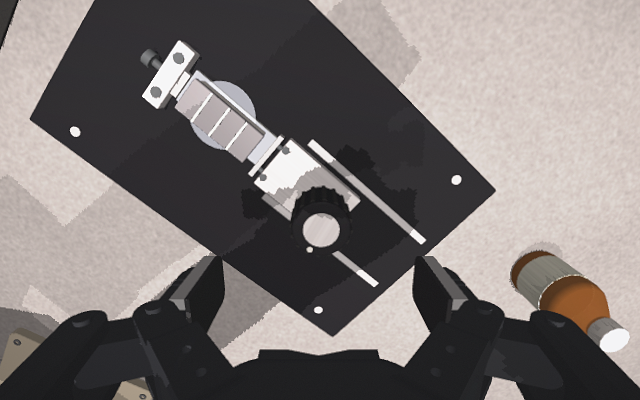

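```bash
python3 - <<'E'
from h import *
c=load('w9.png'); a=c['pixels'][35:195,135:305]
cv2.imwrite('pics/w9z.png',cv2.resize(a[:,:,::-1],None,fx=4,fy=3.7 if 0 else 4,interpolation=cv2.INTER_CUBIC)[:600])
cv2.imwrite('pics/w9y.png',cv2.resize(c['pixels'][55:120,140:230,::-1],None,fx=8,fy=8,interpolation=cv2.INTER_CUBIC))
a=np.radians(-9.26); R=np.array([[np.cos(a),-np.sin(a)],[np.sin(a),np.cos(a)]]); t=np.array([.5110,-.0381])
def S(z,p): w=ray(c,p,z); print(w[:,:2].round(4).tolist(),((w[:,:2]-t)@R*1e3).round(1))
S(.146,[(321,230)]); S(.08,[(75,132),(456.5,180),(318.5,310)])
E
```

```text
[[0.4951, -0.1324]] [[ -0.5 -95.6]]
[[0.4382, 0.0641], [0.5692, -0.2214], [0.3963, -0.193]] [[ -88.3   89.2]
 [  86.9 -171.5]
 [ -88.2 -171.3]]
```

View pics/w9z.png

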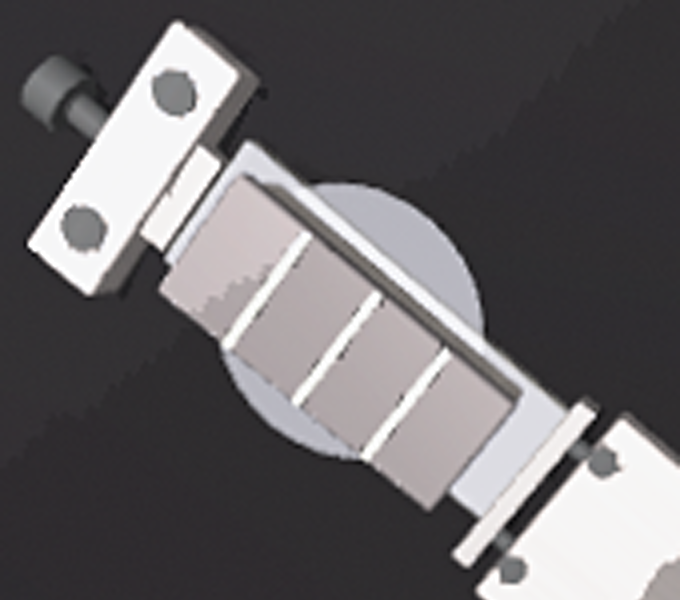

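View pics/w9y.png

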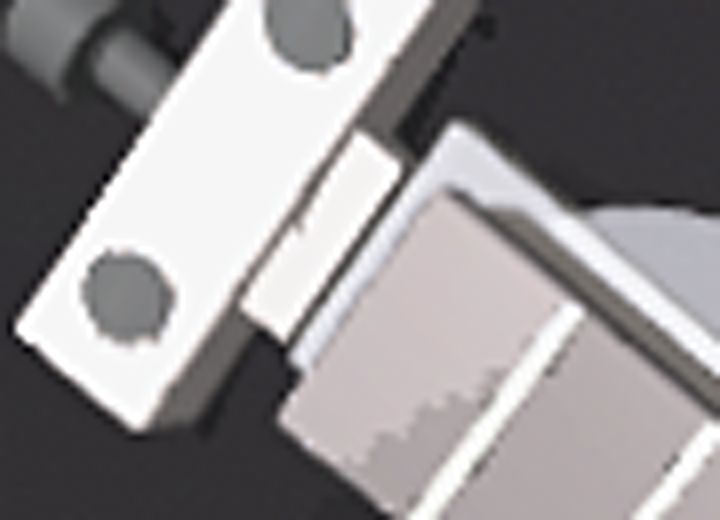

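```bash
python3 - <<'E'
from h import *
a=np.radians(-9.26); R=np.array([[np.cos(a),-np.sin(a)],[np.sin(a),np.cos(a)]]); t=np.array([.5110,-.0381])
def S(n,c,off,z,p): w=ray(c,np.array(p,float)/4+off,z); s=(w[:,:2]-t)@R*1e3; print(n,s.round(1).tolist(),s[:,1].mean().round(2))
c=load('w8.png'); S('w8 plate',c,[225,0],.092,[(210,522),(414,473)]); S('w8 plateback',c,[225,0],.092,[(216,541),(415,493)]); S('w8 body',c,[225,0],.092,[(208,570),(440,516)])
c=load('w9.png'); S('w9 plate',c,[135,35],.092,[(454,554),(583,399)]); S('w9 plateback',c,[135,35],.092,[(466,567),(598,409)]); S('w9 body',c,[135,35],.092,[(478,591),(623,415)])
S('pad top',c,[135,35],.089,[(164,251),(221,159)]); S('slide far',c,[135,35],.086,[(166,263),(248,140)]);S('stop',c,[135,35],.092,[(93,295),(240,72)])
E
```

```text
w8 plate [[-19.7, -41.8], [20.0, -42.2]] -42.02
w8 plateback [[-19.5, -45.5], [19.4, -45.8]] -45.67
w8 body [[-22.6, -50.4], [23.0, -51.0]] -50.75
w9 plate [[-19.6, -37.2], [20.6, -37.3]] -37.21
w9 plateback [[-20.1, -40.6], [21.0, -40.6]] -40.57
w9 body [[-22.5, -45.4], [23.3, -44.9]] -45.11
pad top [[-10.0, 38.5], [10.3, 39.5]] 38.98
slide far [[-12.4, 37.9], [15.6, 38.4]] 38.18
stop [[-24.4, 43.4], [25.0, 44.1]] 43.74
```

```bash
python3 -m pendant '[[0,-0.5,0,0],[0,-0.3,0,0],[0,0,0,0],[0,0,0,0]]'; python3 - <<'E'
from h import *
rep(); shot('scene','s10.png')
E
```

```text
t: 16.18
eef_pos: [0.5004, -0.1235, 0.2392]
tool_rot: [-0.594, 0.642, -0.356, 0.329]
wrist_force: [0.5, -0.4, -0.2]
grip_width: 0.0854
tcp [ 0.5004 -0.1235  0.2392] yaw of tool x -57.94 tilt 4.46 q [-0.334  0.121 -0.226  1.272 -0.061  2.249] F [ 0.51 -0.37 -0.25] M [ 0.002 -0.06   0.05 ] w 0.0854 t 16.18
```

View pics/s10.png

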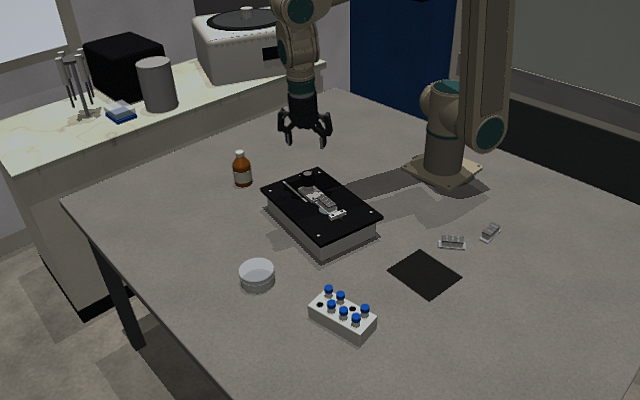

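The slide is clamped at about (322,203). The bottle, dishes, tubes and look-alikes are where they started, and the gripper is clear.

```bash
python3 -c "
from plant import workorder; print(workorder.finish_job())"
```

```text
the job is handed in; nothing more can be done
None
```

The chamber slide is lying flat in the stage bed, clamped between jaw and stop, and the job was handed in at about 16 s of the 64 s allowed.

I picked the slide off the mat (the farthest of the look-alikes) and set it down about 4–5 mm short of the stop's pad. I then turned the knob clockwise in two grips, following its travel, for about 24 mm of jaw movement.

**Last checks:**
- **Clamping force:** the knob torque rose from about 0.23 to 0.31–0.32 N m, which means roughly 8 N. The jaw's sprung plate had been pushed in about 0.8 mm, which means roughly 6 N. The two agree only roughly, but both are well under 20 N.
- **Contact with the pad:** the slide's end measured 0.8 mm short of the pad in one view. The jaw-plate position plus the slide's 76 mm length puts it within about 0.2 mm. I take it as touching, within camera accuracy.
- **Centring:** the slide sits about 1.5 mm off the clamp line, still covering the whole pad.
- **Tool tilt:** the tool drifted to about 4° of tilt during the job. The slide tilted about 3° as it touched down, and the pictures after release show it lying flat.
- **Surroundings:** the bottle, dishes, tube rack and look-alikes look unmoved in the last picture. The gripper was open and clear of everything.

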